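# Lock the wagon's drawbar with its linch pin

### The arm

A 7-joint arm with a two-finger parallel gripper is mounted at the origin on the work surface. World frame = base frame: x ahead of the robot, y to its left, z up, the work surface at z = 0. Lengths are in m, angles in rad, forces in N, time in s.
With the tool pointing down it reaches from about 0.4 to 0.875 m from the base axis. Payload 6.5 kg.
Tool frame: the origin (TCP) lies at the very end of the fingers, on their centre line; the grasp point (between the pads) lies 19 mm behind it (ctrl.hold_point_z is the distance from the TCP to the grasp point, in m); z points along the fingers, y is the line along which they close (so a half turn about z gives the same grasp; the last joint's range is limited). The gripper opens to 85 mm and grips with 20 to 120 N. Pads are 22 mm wide; open, the fingers measure 114 mm over their backs; the gripper's body (76 mm by 85 mm) begins 54 mm behind the grasp point. The pads swing forward as they close: fully open they stand 13 mm farther back than shut.
Start: joints at [1.049, 0.536, -0.004, 1.538, 0.003, 1.067, -0.071], TCP at [0.286, -0.584, 0.231] pointing down, gripper open.
Joint ranges: [-2.7, 2.7], [-0.37, 2.16], [-1.27, 1.26], [0.24, 2.4], [-1.31, 4.45], [0.19, 1.91], [-2.76, 2.76]. Speed limits (rad/s): [2.39, 2.39, 3.14, 3.14, 3.14, 3.14, 3.14].

### API

Orientations are given as a rotation vector (axis times angle).
In Python, from station import ctrl gives the robot as it stands.
- The arm moves only by the tool play_rows, never from a script. Its argument "moves" is a list of rows, each an object with "slide": the shift along the world's x, y, z in cm, a list of three; "angular": the turn, a rotation vector about the world's x, y, z in degrees, a list of three; "jaw": the gripper command: -1 is shut, 1 is fully open, values between are in proportion. In form: [{"slide": [x, y, z], "angular": [rx, ry, rz], "jaw": jaw}, ...]. A call has 1 to 20 rows; each row is the pose to reach, as a shift and turn from the pose commanded when the call began; what a row does not reach only later rows make up. A row lasts 1/10 s, in which the tool goes at most 50 mm and 8.59 degrees, less where a joint would pass 70% of its speed; a pose out of reach is approached as far as the arm can. A call with a gripper value outside its range is refused whole. The fingers move at their own pace and stop on an object; the grip force is fixed at half the most. Time passes only in rows, so rows that repeat a pose let the fingers close. It gives the time, the measured TCP pose, the force, the opening and the grip force at its end, in the units of the state.
- ctrl.get_state(): the state, without advancing time (a new reading comes with each control period).
- ctrl.snapshot(name): name is "scene" or "side" or "wrist"; returns the picture (420x560x3 uint8, red, green, blue); there is no depth.
- ctrl.camera_params(name): a dict with "camera_matrix" (3x3 intrinsics, pixels), "xyz" and "rotation" of the camera in the world. Camera axes: x right, y up, looking along -z (the intrinsics and any distortion apply to the point x, -y, -z); pixel columns grow to the right and rows downward; lengths in m; the calibration is good to about 2 mm. A picture is of the moment at which its call begins: read the wrist's pose just before it. camera_params takes no time and is no camera call; for the wrist camera it gives the pose at the moment of the call.
- ctrl.job_done(): hands the job in; it is judged then, once.
Trained networks look in the newest picture that a camera, given by its name, has taken for a name from the list of things; names that differ only in an ending like _2 or _b are one class to them, and where a whole thing is asked for, a point or a joint stands for the part that bears it (a point fixed in the world has none). Each returns a list of dicts, best first, with "p" (0 to 1); they miss things now and then, are a little off and sometimes report something else, mostly with a low value. They report only what shows in the picture. A call takes as long as a camera call.
- ctrl.regions_of(camera, name): "region" (420x560 bool, what is visible of it) and "uv" ([column, row] in pixels, amid what is visible of it).
The state is a dict: "time_s": time; "qpos": joint angles; "qd": joint speeds; "joint_torque": joint torques, N m; "ee_pos": TCP position; "ee_rot": TCP orientation; "wrist_force": force on the tool from outside, world axes, zero at the start; "ft_torque": the same for the moment, N m; "opening": opening from 0.0 (shut) to 1.0 (fully open); "grasp_force": force on a finger pad.
Only numpy, scipy, OpenCV 4.12 (cv2) and the standard library are available. Lean on these libraries where they do the work, as an engineer would, in place of code of your own. Each camera call takes 0.05 s, during which the arm holds its last target. There are 200 camera calls.

### The job

Lock the water wagon's red drawbar onto its coupling: push the linch pin of the coupling that carries the drawbar fully home through the post, and only then flip its yellow sprung ring over the post so that it snaps down over the pin's end. Leave the spare coupling, the one without a drawbar, as it is.

Things in the scene. Friction and masses are not known exactly. Their poses are not given: they have to be found in the camera images.
- wagon_coupling: Fixed coupling with the red drawbar. Origin: on the table, under its post; x: level, the pin's push direction; z up. Blue block 85 x 85 mm on a 140 x 120 mm plate; steel post 30 mm thick, top at 118 mm. The drawbar's eye on the post tops out at 74 mm; its bar slopes along +x to the table 270 mm away. The linch pin crosses the post at 100 mm height, knob on the -x side.
- pin_head (a point): Centre of the rear face of the linch pin's black knob (36 mm across, 14 mm long), the face to push; moves with the pin, axes as wagon_coupling, 100 mm high, 99 mm behind the post axis when drawn out, 69 when home. Ring hinge 45 mm ahead of it along +x, neck 16 mm thick between; shaft, 11 mm thick, ends 91 mm ahead. Free space behind and under the knob.
- linch_pin (a joint): How far the pin is pushed in, m: 0 fully drawn out, 0.030 fully home against a stop. Starts at 0 to 0.006, its tip already in the hole. Slides stiffly (about 7 N) and stays where it is left.
- snap_ring (a joint): Yellow U ring on that pin, rad; 6 mm wire, 52 mm wide, bow 52 mm from hinge. 0 (start) = open: upright, tilted 10 degrees away from the post, bow 51 mm above the pin axis, 9 mm behind the hinge. Turns forward over the post to 1.745 = locked: level, bow just past the pin's end. Over-centre spring: springs back open below 0.8, snaps locked beyond. Tipping the bow over takes 3 to 5 N.
- spare_bow (a point): Top middle of the yellow ring on the spare coupling, not to be disturbed: the same build, but no red drawbar. Its pin is drawn out and its ring open; this point is 151 mm above the table, 9 mm behind its ring hinge, about 63 mm behind its post axis. Axes as wagon_coupling's, for its own pin.

How it is judged:
By the outcome, as a careful person would: the job done as asked, in the order asked, and still so for the second after the job is handed in, with the robot touching nothing.
It also fails if it takes over 40 s, if anything falls off the work surface, if the arm or the gripper's body presses on something with over 40 N, if the wrist force passes 120 N, or if a joint passes its speed limit or range.

## Working session

There is one attempt and no reset: what is moved stays moved. The work goes in short steps, Python scripts to look and compute and a tool call to move; the robot and the scene stay as the last step left them, time stands still between calls to the robot, and variables do not carry over. Pictures are saved under pics/ and viewed, at most 10 in all, crops included, and the job is handed in when it is done.

Besides the shell and the picture viewer there is one more tool, called by a JSON object that holds its "fn" and its "kwargs", one argument or row to a line. play_rows: Moves the arm, as the interface text tells. Its arguments: {"type":"object","properties":{"moves":{"type":"array"}},"required":["moves"]}

```bash
mkdir -p pics
cat > h.py <<'E'
import numpy as np, cv2
from station import ctrl
def save(n,f):
    im=ctrl.snapshot(n); cv2.imwrite(f,im[:,:,::-1]); return im
E
python3 - <<'E'
from h import *
a=save('scene','pics/s0.png');b=save('side','pics/d0.png')
cv2.imwrite('pics/both.png',cv2.resize(np.vstack([a,b])[:,:,::-1],None,fx=.714,fy=.714))
for c in ('scene','side'):
    p=ctrl.camera_params(c);print(c,p)
    for n in ('wagon_coupling','pin_head','linch_pin','snap_ring','spare_bow'):
        print(n,[(r['uv'],round(r['p'],2),int(r['region'].sum())) for r in ctrl.regions_of(c,n)])
s=ctrl.get_state();print(s)
E
```

```text
scene {'camera_matrix': array([[538.93098185,   0.        , 276.70064525],
       [  0.        , 538.93098185, 209.94437154],
       [  0.        ,   0.        ,   1.        ]]), 'xyz': array([ 1.29349982, -0.18488328,  0.91752941]), 'rotation': array([0.64046887, 0.49621358, 1.30456772])}
wagon_coupling []
pin_head [([342.2, 190.1], 0.82, 478)]
linch_pin [([342.4, 186.4], 0.71, 520)]
snap_ring [([345.1, 180.0], 0.51, 160)]
spare_bow [([185.9, 193.7], 0.56, 172), ([352.1, 252.7], 0.19, 5057)]
side {'camera_matrix': array([[422.26419908,   0.        , 281.62367117],
       [  0.        , 422.26419908, 202.335093  ],
       [  0.        ,   0.        ,   1.        ]]), 'xyz': array([0.25779526, 0.4206745 , 0.58604961]), 'rotation': array([ 0.35859562, -1.08127125, -2.30319399])}
wagon_coupling [([218.3, 297.4], 0.89, 7806)]
pin_head [([251.6, 290.1], 0.76, 1036)]
linch_pin [([252.6, 292.3], 0.88, 1118)]
snap_ring [([244.3, 270.5], 0.73, 306)]
spare_bow [([362.0, 166.6], 0.71, 149)]
{'time_s': 0.6, 'qpos': array([ 1.04878994,  0.53638333, -0.0044321 ,  1.53788488,  0.00259428,
        1.06725939, -0.07120566]), 'qd': array([-8.58051150e-04,  6.29794205e-04,  1.66024963e-03,  2.44295316e-04,
       -6.42296786e-05, -1.11344118e-03, -2.80580869e-05]), 'joint_torque': array([-1.01071422e-03, -5.83069253e+01,  1.04693424e+00, -2.59331292e+01,
        1.24236351e-02,  2.05343160e-03, -1.18611408e-05]), 'ee_pos': array([ 0.28614899, -0.58364262,  0.2313063 ]), 'ee_rot': array([3.06027045e+00, 7.09866489e-01, 2.15967306e-05]), 'wrist_force': array([ 0.32160793, -0.02131882,  0.92001091]), 'ft_torque': array([-0.01383217, -0.0077715 ,  0.03495206]), 'grasp_force': 0.0, 'opening': 1.000391229309595}
```

View pics/s0.png

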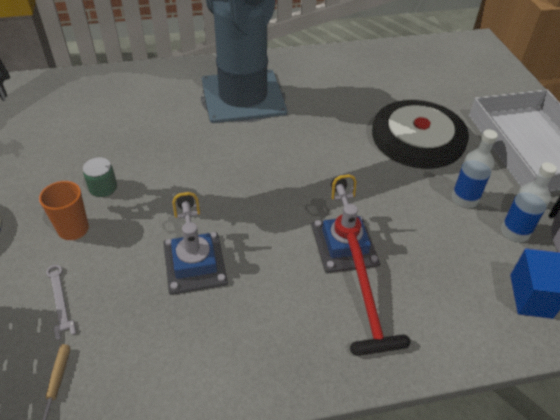

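View pics/d0.png

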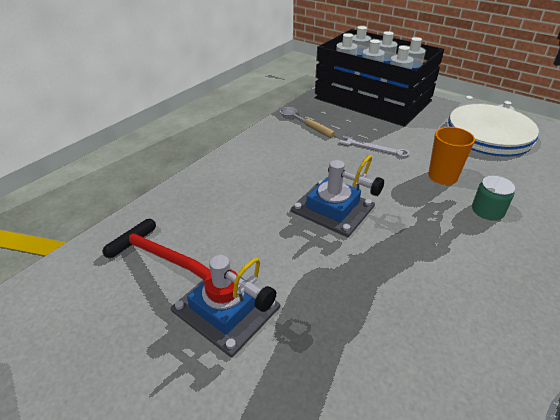

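The scene view shows the drawbar coupling at about (347,230), with its knob hidden behind the ring at (343,185). The spare is at (193,255). In the side view the drawbar coupling has its post top at (220,262), its knob at (265,298) and the ring's bow at (250,265). I'll zoom in for precise pixels.

Run:
```python
from h import *
a=cv2.imread('pics/s0.png')[160:280,290:400];b=cv2.imread('pics/d0.png')[240:360,165:285]
f=lambda i:cv2.resize(i,None,fx=5,fy=5,interpolation=cv2.INTER_CUBIC)[:600]
A=f(a)[:,:395+0];B=f(b)
cv2.imwrite('pics/z.png',np.hstack([cv2.resize(a[:80,:80],(400,400),interpolation=cv2.INTER_CUBIC),cv2.resize(b[:100,:100],(400,400),interpolation=cv2.INTER_CUBIC)]))
```

```text
(no output)
```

View pics/z.png

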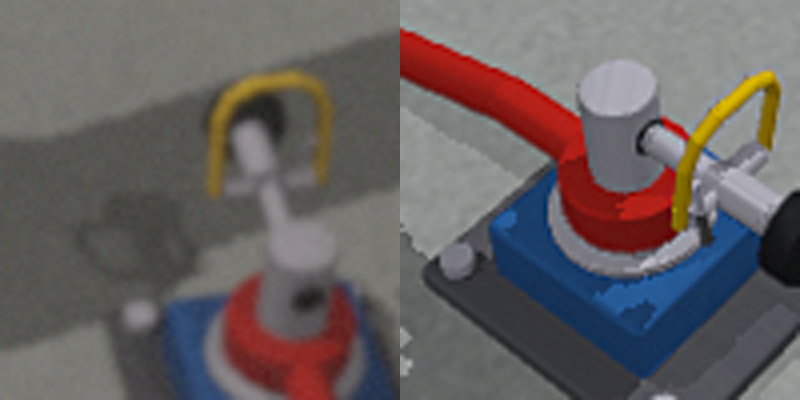

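The zoom puts the post top at scene (350.6,209.4) and side (220.3,262). The bow's middle is at scene (345,176.5) and side (248,265). Now I'll fit the known geometry.

```bash
cat >> h.py <<'E'
from scipy.optimize import least_squares
from scipy.spatial.transform import Rotation as R
def proj(c,P):
    p=ctrl.camera_params(c);q=R.from_rotvec(p['rotation']).inv().apply(np.atleast_2d(P)-p['xyz'])*[1,-1,-1]
    u=q@p['camera_matrix'].T;return u[:,:2]/u[:,2:]
def model(v):
    x,y,t,d=v;L=np.array([[0,0,.118],[-.063+d,0,.151],[-.054+d,.023,.1],[-.054+d,-.023,.1],[-.092+d,0,.1]])
    return R.from_rotvec([0,0,t]).apply(L)+[x,y,0]
E
python3 - <<'E'
from h import *
b=cv2.imread('pics/d0.png')[270:330,245:290].max(2)<45
n,l,st,ce=cv2.connectedComponentsWithStats(b.astype(np.uint8));k=1+np.argmax(st[1:,4]);print(st[k],ce[k]+[245,270])
kn=ce[k]+[245,270]
sc=np.array([[350.6,209.4],[345,176.5],[333,198],[354.6,196],[339,184]])
sd=np.array([[220.3,262],[248,265],[235,296],[256.3,277],kn])
w=np.array([1,1,.5,.5,.5])[:,None]
# swap ends possibility: tested by residual
best=None
for sw in ([0,1,2,3,4],[0,1,3,2,4]):
  for s2 in ([0,1,2,3,4],[0,1,3,2,4]):
   for t0 in (0,1.5,3,-1.5):
    f=lambda v:np.r_[((proj('scene',model(v))-sc[sw])*w).ravel(),((proj('side',model(v))-sd[s2])*w).ravel()]
    r=least_squares(f,[.6,0,t0,0.003],x_scale=[.1,.1,1,.01])
    if best is None or r.cost<best.cost: best=r
print(best.cost,best.x,np.degrees(best.x[2]));print(best.fun.reshape(2,5,2).round(1));print(model(best.x).round(4))
E
```

```text
[ 10  17  21  25 371] [264.97574124 298.65498652]
4.605295137477184 [ 0.58747484  0.13128242 -0.04321104  0.00339238] -2.47581026808776
[[[-0.  -2.2]
  [ 0.2 -0.9]
  [-0.3 -0.6]
  [ 0.  -0.5]
  [ 0.2 -0.2]]

 [[-0.8 -1.2]
  [-0.1 -0.4]
  [-0.4 -0.4]
  [-0.3 -0.6]
  [ 0.  -0. ]]]
[[0.5875 0.1313 0.118 ]
 [0.5279 0.1339 0.151 ]
 [0.5379 0.1564 0.1   ]
 [0.5359 0.1105 0.1   ]
 [0.4989 0.1351 0.1   ]]
```

The fit is good: post at (0.587, 0.131), yaw −2.5°, pin about 3 mm in. Next I'll shut the jaws and move behind the knob.

{"fn": "play_rows", "kwargs": {
  "moves": [
    {"slide":[13.4,33.4,3],"angular":[0,0,-28.5],"jaw":-1},
    {"slide":[13.4,33.4,3],"angular":[0,0,-28.5],"jaw":-1},
    {"slide":[13.4,33.4,3],"angular":[0,0,-28.5],"jaw":-1},
    {"slide":[13.4,33.4,3],"angular":[0,0,-28.5],"jaw":-1},
    {"slide":[13.4,33.4,3],"angular":[0,0,-28.5],"jaw":-1},
    {"slide":[13.4,33.4,3],"angular":[0,0,-28.5],"jaw":-1},
    {"slide":[13.4,33.4,3],"angular":[0,0,-28.5],"jaw":-1},
    {"slide":[13.4,33.4,3],"angular":[0,0,-28.5],"jaw":-1},
    {"slide":[15.9,71.9,1],"angular":[0,0,-28.5],"jaw":-1},
    {"slide":[15.9,71.9,1],"angular":[0,0,-28.5],"jaw":-1},
    {"slide":[15.9,71.9,1],"angular":[0,0,-28.5],"jaw":-1},
    {"slide":[15.9,71.9,1],"angular":[0,0,-28.5],"jaw":-1},
    {"slide":[15.9,71.9,1],"angular":[0,0,-28.5],"jaw":-1},
    {"slide":[15.9,71.9,1],"angular":[0,0,-28.5],"jaw":-1},
    {"slide":[15.9,71.9,1],"angular":[0,0,-28.5],"jaw":-1},
    {"slide":[15.9,71.9,1],"angular":[0,0,-28.5],"jaw":-1},
    {"slide":[15.9,71.9,1],"angular":[0,0,-28.5],"jaw":-1},
    {"slide":[15.9,71.9,1],"angular":[0,0,-28.5],"jaw":-1},
    {"slide":[15.9,71.9,1],"angular":[0,0,-28.5],"jaw":-1},
    {"slide":[15.9,71.9,1],"angular":[0,0,-28.5],"jaw":-1}
  ]
}}

```text
time_s: 2.6
ee_pos: [0.4453, 0.1336, 0.2413]
ee_rot: [3.14, -0.07, -0.0]
wrist_force: [0.4, 0.3, -0.2]
opening: 0.007
grasp_force: 0.0
```

{"fn": "play_rows", "kwargs": {
  "moves": [
    {"slide":[0,0.4,-5],"angular":[0,0,0],"jaw":-1},
    {"slide":[0,0.4,-10],"angular":[0,0,0],"jaw":-1},
    {"slide":[0,0.4,-15],"angular":[0,0,0],"jaw":-1},
    {"slide":[0,0.4,-15],"angular":[0,0,0],"jaw":-1},
    {"slide":[0,0.4,-15],"angular":[0,0,0],"jaw":-1}
  ]
}}

```text
time_s: 3.1
ee_pos: [0.4451, 0.1386, 0.0918]
ee_rot: [3.14, -0.067, -0.002]
wrist_force: [-0.0, 0.1, 0.4]
opening: 0.001
grasp_force: 0.0
```

Run:
```python
from h import *
a=save('scene','pics/s1.png');b=save('side','pics/d1.png')
f=lambda i:cv2.resize(i,(400,400),interpolation=cv2.INTER_CUBIC)[:,:,::-1]
cv2.imwrite('pics/z1.png',np.hstack([f(a[120:240,280:400]),f(b[220:340,180:300])]))
s=ctrl.get_state();print(s['ee_pos'],s['wrist_force'],s['time_s'])
```

```text
[0.44719657 0.13966531 0.09388843] [-0.01576339 -0.28186453 -0.42515241] 3.2
```

View pics/z1.png

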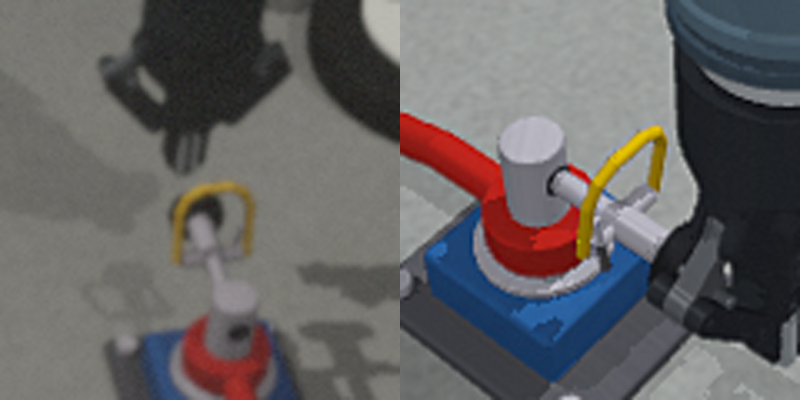

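The fingers are behind the knob and in line with it (scene crop: finger at (187,160), knob at (208,205)). Now the push.

{"fn": "play_rows", "kwargs": {
  "moves": [
    {"slide":[1.5,-0.1,0],"angular":[0,0,0],"jaw":-1},
    {"slide":[3,-0.15,0],"angular":[0,0,0],"jaw":-1},
    {"slide":[3.7,-0.2,0],"angular":[0,0,0],"jaw":-1},
    {"slide":[4.3,-0.2,0],"angular":[0,0,0],"jaw":-1},
    {"slide":[4.8,-0.2,0],"angular":[0,0,0],"jaw":-1},
    {"slide":[5.0,-0.2,0],"angular":[0,0,0],"jaw":-1}
  ]
}}

```text
time_s: 3.8
ee_pos: [0.494, 0.1376, 0.0931]
ee_rot: [3.141, -0.065, -0.002]
wrist_force: [-7.9, -0.1, 6.3]
opening: -0.001
grasp_force: 3.7
```

{"fn": "play_rows", "kwargs": {
  "moves": [
    {"slide":[0.4,0,0],"angular":[0,0,0],"jaw":-1},
    {"slide":[0.7,0,0],"angular":[0,0,0],"jaw":-1},
    {"slide":[0.9,0,0],"angular":[0,0,0],"jaw":-1},
    {"slide":[1.0,-0.1,0],"angular":[0,0,0],"jaw":-1},
    {"slide":[1.1,-0.1,0],"angular":[0,0,0],"jaw":-1}
  ]
}}

```text
time_s: 4.3
ee_pos: [0.5045, 0.1373, 0.093]
ee_rot: [-3.14, 0.064, 0.002]
wrist_force: [-7.9, 2.4, 5.0]
opening: -0.002
grasp_force: 3.6
```

{"fn": "play_rows", "kwargs": {
  "moves": [
    {"slide":[0.1,0,0],"angular":[0,0,0],"jaw":-1},
    {"slide":[0.2,0,0],"angular":[0,0,0],"jaw":-1},
    {"slide":[0.3,0,0],"angular":[0,0,0],"jaw":-1},
    {"slide":[0.3,0,0],"angular":[0,0,0],"jaw":-1}
  ]
}}

```text
time_s: 4.7
ee_pos: [0.5077, 0.1372, 0.093]
ee_rot: [-3.14, 0.064, 0.002]
wrist_force: [-6.2, 1.3, 3.4]
opening: 0.002
grasp_force: 3.3
```

{"fn": "play_rows", "kwargs": {
  "moves": [
    {"slide":[0.2,0,0],"angular":[0,0,0],"jaw":-1},
    {"slide":[0.3,0,0],"angular":[0,0,0],"jaw":-1},
    {"slide":[0.3,0,0],"angular":[0,0,0],"jaw":-1}
  ]
}}

```text
time_s: 5.0
ee_pos: [0.5091, 0.1372, 0.0929]
ee_rot: [3.141, -0.063, -0.007]
wrist_force: [-11.1, 1.9, 8.4]
opening: -0.003
grasp_force: 5.6
```

{"fn": "play_rows", "kwargs": {
  "moves": [
    {"slide":[0.2,0,0],"angular":[0,0,0],"jaw":-1},
    {"slide":[0.3,0,0],"angular":[0,0,0],"jaw":-1},
    {"slide":[0.3,0,0],"angular":[0,0,0],"jaw":-1}
  ]
}}

```text
time_s: 5.3
ee_pos: [0.5091, 0.1372, 0.0925]
ee_rot: [3.139, -0.062, -0.015]
wrist_force: [-18.0, 1.5, 15.0]
opening: 0.003
grasp_force: 9.7
```

It stopped at 0.509 with the force climbing, which matches the expected home position. I'll back off and check.

{"fn": "play_rows", "kwargs": {
  "moves": [
    {"slide":[-2,0,0],"angular":[0,0,0],"jaw":-1},
    {"slide":[-5.0,0,0],"angular":[0,0,0],"jaw":-1},
    {"slide":[-5.0,0,4.3],"angular":[0,0,0],"jaw":-1},
    {"slide":[-5.0,0,4.3],"angular":[0,0,0],"jaw":-1},
    {"slide":[-5.0,0,4.3],"angular":[0,0,0],"jaw":-1}
  ]
}}

```text
time_s: 5.8
ee_pos: [0.4668, 0.1367, 0.1369]
ee_rot: [-3.14, 0.066, -0.008]
wrist_force: [-0.3, -0.3, -0.4]
opening: 0.001
grasp_force: 0.0
```

Run:
```python
from h import *
a=save('scene','pics/s2.png');b=save('side','pics/d2.png')
f=lambda i:cv2.resize(i,(400,400),interpolation=cv2.INTER_CUBIC)[:,:,::-1]
A=f(a[150:230,300:380]);B=f(b[230:330,180:280])
v=[.5875,.1313,-.0432,0]
for d,c in((.027,(255,0,255)),(.030,(0,255,0))):
    v[3]=d
    for im,cam,o,k in((A,'scene',(300,150),5),(B,'side',(180,230),4)):
        im=im if im.flags.c_contiguous else im
        for u in proj(cam,model(v)):
            x,y=((u-o)*k).astype(int); 
            if 1<x<398 and 1<y<398: im[y-2:y+3,x-2:x+3]=c
cv2.imwrite('pics/z2.png',np.hstack([A,B]))
s=ctrl.get_state();print(s['ee_pos'],s['wrist_force'],s['time_s'])
```

```text
[0.4655018  0.13620751 0.1349833 ] [ 0.51009937  0.04479154 -0.51547697] 5.9
```

View pics/z2.png

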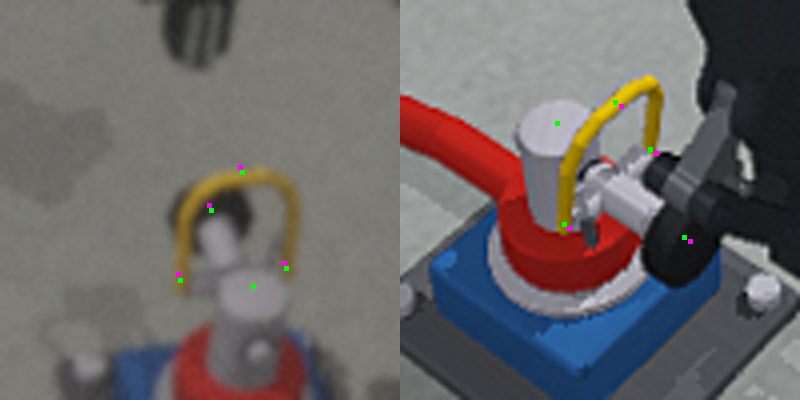

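The pin is home: the overlay for 30 mm fits, and the pin's tip shows through the front of the post at (258,350). Now I'll flip the ring with the tip at about 132 mm height.

{"fn": "play_rows", "kwargs": {
  "moves": [
    {"slide":[3,-0.1,-0.4],"angular":[0,0,0],"jaw":-1},
    {"slide":[6,-0.2,-0.4],"angular":[0,0,0],"jaw":-1},
    {"slide":[7.5,-0.3,-0.4],"angular":[0,0,0],"jaw":-1},
    {"slide":[8.7,-0.35,-0.4],"angular":[0,0,0],"jaw":-1},
    {"slide":[9.9,-0.4,-0.4],"angular":[0,0,0],"jaw":-1},
    {"slide":[11.1,-0.5,-0.4],"angular":[0,0,0],"jaw":-1},
    {"slide":[12.3,-0.55,-0.4],"angular":[0,0,0],"jaw":-1}
  ]
}}

```text
time_s: 6.6
ee_pos: [0.586, 0.1305, 0.1286]
ee_rot: [3.14, -0.065, -0.009]
wrist_force: [-4.1, 0.7, -2.3]
opening: -0.001
grasp_force: 2.0
```

{"fn": "play_rows", "kwargs": {
  "moves": [
    {"slide":[0.9,0,0.1],"angular":[0,0,0],"jaw":-1},
    {"slide":[1.8,-0.1,0.1],"angular":[0,0,0],"jaw":-1},
    {"slide":[2.6,-0.1,0.1],"angular":[0,0,0],"jaw":-1},
    {"slide":[3.0,-0.1,0.1],"angular":[0,0,0],"jaw":-1},
    {"slide":[3.0,-0.1,0.1],"angular":[0,0,0],"jaw":-1}
  ]
}}

```text
time_s: 7.1
ee_pos: [0.6188, 0.1299, 0.1315]
ee_rot: [-3.141, 0.066, -0.001]
wrist_force: [0.5, -0.1, -0.4]
opening: 0.002
grasp_force: 0.0
```

The force dropped to zero, so the ring has snapped. I'll lift straight up, move clear and check.

{"fn": "play_rows", "kwargs": {
  "moves": [
    {"slide":[0,0,5],"angular":[0,0,0],"jaw":-1},
    {"slide":[0,0,10],"angular":[0,0,0],"jaw":-1},
    {"slide":[-5,0,14],"angular":[0,0,0],"jaw":-1},
    {"slide":[-10,0,14],"angular":[0,0,0],"jaw":-1},
    {"slide":[-15,0,14],"angular":[0,0,0],"jaw":-1},
    {"slide":[-17,0,14],"angular":[0,0,0],"jaw":-1},
    {"slide":[-17,0,14],"angular":[0,0,0],"jaw":-1}
  ]
}}

```text
time_s: 7.8
ee_pos: [0.444, 0.1299, 0.2715]
ee_rot: [3.139, -0.061, -0.002]
wrist_force: [0.9, -1.0, -0.2]
opening: 0.0
grasp_force: 0.0
```

Run:
```python
from h import *
a=save('scene','pics/s3.png');b=save('side','pics/d3.png')
f=lambda i:cv2.resize(i,(400,400),interpolation=cv2.INTER_CUBIC)[:,:,::-1]
cv2.imwrite('pics/z3.png',np.hstack([f(a[150:270,290:410]),f(b[150:350,180:380])]))
for c,n in(('scene','s'),('side','d')):
  o=cv2.imread(f'pics/{n}0.png').astype(int);m=cv2.imread(f'pics/{n}3.png').astype(int)
  sl=np.s_[180:300,150:240] if n=='s' else np.s_[150:240,285:390]
  print(c,(abs(o-m)[sl].max(2)>60).sum())
```

```text
scene 0
side 2440
```

View pics/z3.png

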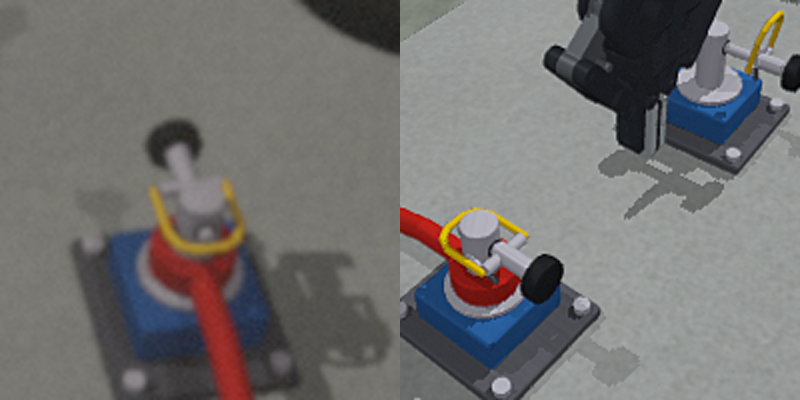

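The ring lies level around the post with its bow past the pin's end, as seen at (205,248) in the left crop. The spare coupling is unchanged: the scene view shows no difference, and the side view's changes are the gripper in front of it.

```bash
python3 -c "
from station import ctrl
print(ctrl.job_done())"
```

```text
the job is handed in; nothing more can be done
None
```

The linch pin was pushed fully home, then the ring was snapped down over its end; the spare coupling was not touched, and the job was handed in at about 8 s on the robot's clock.

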